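Load the dead-weight veneer press and hold its platen up with the cam lever

ROBOT

A 7-joint arm with a two-finger parallel gripper is mounted at the origin on a cart in front of the work surface, level with it; the furniture and walls round the work are solid. World frame = base frame: x ahead of the robot, y to its left, z up, the work surface at z = 0. Lengths are in m, angles in rad, forces in N, time in s.
With the tool pointing down it reaches from about 0.4 to 0.9 m from the base axis. Payload 5.6 kg.
Tool frame: the origin (TCP) lies midway between the tips of the shut fingers; the grasp point (between the pads) lies 19 mm behind it (manip.hold_point_z is the distance from the TCP to the grasp point, in m); z points along the fingers, y is the line along which they close (so a half turn about z gives the same grasp; the last joint's range is limited). The gripper opens to 92 mm and grips with 3 to 60 N. Pads are 20 mm wide; open, the fingers measure 128 mm over their backs; the gripper's body (75 mm by 189 mm) begins 69 mm behind the grasp point.
Start: joints at [1.258, 0.468, -0.012, 1.603, 0.006, 1.071, -0.056], TCP at [0.173, -0.627, 0.215] pointing down, gripper open.
Joint ranges: [-2.53, 2.53], [-0.31, 2.02], [-1.57, 1.55], [0.28, 2.44], [-1.29, 4.43], [0.15, 1.84], [-2.92, 2.92]. Speed limits (rad/s): [2.57, 2.57, 3.14, 3.14, 3.14, 3.14, 3.14].

INTERFACE

Orientations are given as a unit quaternion [w, x, y, z].
In Python, from plant import manip gives the robot as it stands. Calls block until the motion is done:
- manip.move_to(position, orientation): joint-space move of the TCP to a pose.
- manip.move_straight(position, speed=0.15, orientation=None, max_force=None): straight line of the TCP; orientation=None keeps the orientation; speed is the mean speed in m/s. With max_force (N) it stops when the force on the tool has changed by that much, and returns True; else False.
- manip.set_joints(angles): joint-space move.
- manip.grip(opening, strength=None): finger opening in m; strength is the grip in N (None keeps the last); returns when the fingers have stopped.
- manip.hold(seconds).
- manip.inverse_kinematics(position, orientation): joint angles nearest the present ones, or None.
- manip.capture(name): name is "side" or "top" or "wrist"; returns a dict with "pixels" (480x640x3 uint8, red, green, blue), "vertical_fov" (degrees; the focal length in pixels is half the picture's height over the tangent of half this angle, whatever the lens; pixels are square), "cx", "cy" (the principal point, pixels), "R" (3x3) and "t" (3): a world point X has camera coordinates R X + t; the wrist camera has in their place "hand_eye" (4x4, takes a point from camera to tool coordinates, whose origin is the TCP and whose axes are the flange's). Camera axes: x right, y down, z forward; pixel columns grow to the right and rows downward; lengths in m; the calibration is good to about 2 mm. A picture is of the moment at which its call begins: read the wrist's pose just before it. There is no depth.
A pose or a line that the arm cannot do raises manip.MotionError and nothing moves.
- manip.finish_job(): hands the job in; it is judged then, once.
Trained networks look in a picture, given as the dict that the camera call returned (one of the last four; its "shot" number tells which), for a name from the list of things; names that differ only in an ending like _2 or _b are one class to them, and where a whole thing is asked for, a point or a joint stands for the part that bears it (a point fixed in the world has none). Each returns a list of dicts, best first, with "p" (0 to 1); they miss things now and then, are a little off and sometimes report something else, mostly with a low value. They report only what shows in the picture. A call takes as long as a camera call.
- manip.look_for(picture, target): "at" ([x, y, z] in m, in world coordinates, good to about 4 mm: the middle of the surface that is visible of it).
- manip.trace(picture, target): "pixels" (480x640 bool, what is visible of it).
- manip.place_of(picture, target): "at" ([x, y, z] in m, in world coordinates, good to about 4 mm: a listed point, or the origin of a listed thing).
Readings, each from a call of its own:
- manip.get_time_s(): time.
- manip.get_joint_pos(): joint angles.
- manip.get_joint_vel(): joint speeds.
- manip.get_joint_efforts(): joint torques, N m.
- manip.get_position(): TCP position.
- manip.get_orientation(): TCP orientation.
- manip.get_contact_force(): force on the tool from outside, world axes, zero at the start.
- manip.get_moment(): the same for the moment, N m.
- manip.get_grip_width(): finger opening in m.
- manip.get_gripper_force(): force on a finger pad.
Only numpy, scipy, OpenCV 4.12 (cv2) and the standard library are available. Lean on these libraries where they do the work, as an engineer would, in place of code of your own. Each camera call takes 0.05 s, during which the arm holds its last target. There are 200 camera calls.

TASK

Get the small veneer press ready for the next panel: pick up the tray by its bar, carry it over the press's pan and tip it so that all five brass weights slide off into the pan, then set the empty tray back down flat on the table. Then swing the cam lever up by its crank handle until the cam is at its highest lift, lever standing straight up, and finish while still holding the handle there, so that the loaded platen stays up and a colleague can slip the panel in. Leave the other things on the table where they are.

Things in the scene. Friction and masses are not known exactly. Their poses are not given: they have to be found in the camera images.
- press: Veneer press: grey cast stand fixed to the table. Origin on the table under the pan's middle, z up, its front (cam, crank) faces its own -x, in the room roughly to the robot's left. Foot x -120 to +85, y -106 to +106 mm. A steel platen carrying an open aluminium pan slides straight up on two posts at y +-88 mm (tops 102 mm high). A steel lug reaches 40 mm forward from the pan, over the cam.
- pan_floor (a point): Centre of the weight pan's inner floor, axes as the press's. Pan open above, inside 124 mm (x) by 132 mm (y), 54 mm deep, walls 4 mm. With the platen down this point is 42 mm above the table and the pan's rim 96 mm; at full lift both are 20 mm higher.
- cam_lever (a joint): Cam lever angle, rad. Shaft along the press's x, 56 mm above the table, at press y = 0. 0 = rest: level, pointing to press +y, platen down. Grows as the handle swings up; highest lift at 1.571, lever straight up; stop at 2.2. Lift is 20 mm x sin(angle), so past the top it sinks again. No catch, hardly any friction: the platen's weight swings it back; up to 6 N at the handle.
- crank_handle: Dark wooden crank handle, a round grip 20 mm thick, 60 mm long along the press's x, sticking out in front, free to turn on its pin. Origin: the grip's centre, at press x = -145 mm, 85 mm from the lever's shaft, about which it moves in an upright circle: 56 mm above the table at rest, 141 mm at highest lift. Its own axes turn with it.
- tray_bar (a point): Centre of the tray's flat wooden carrying bar, 14 mm thick (x), 24 mm tall (z), 97 mm long (y), which runs across above the tray on steel strips at its ends, 60 mm above the tray's underside and 12 mm behind its middle. Axes are the tray's: z up, -x towards the open spout edge.
- tray_lip (a point): Middle of the tray's open spout edge, on top of the floor, 3 mm above the underside; 78 mm before (-x) and 57 mm below the bar's centre.
- tray: Loose steel sheet tray, 132 mm (x) by 98 mm (y), about 0.2 kg; floor 3 mm thick, walls 18 to 20 mm high at the back (+x) and both sides, the -x edge open. Origin under its middle. The brass weights slide on its floor once it is tipped 14 to 20 degrees.
- weight_1_mid (a point): Centre of one of the five equal loose brass weights: plain cylinder 24 mm in diameter, 20 mm tall, about 70 g, standing on the tray's floor at the start.
- weight_2_mid (a point): Centre of one of the five equal loose brass weights: plain cylinder 24 mm in diameter, 20 mm tall, about 70 g, standing on the tray's floor at the start.
- weight_3_mid (a point): Centre of one of the five equal loose brass weights: plain cylinder 24 mm in diameter, 20 mm tall, about 70 g, standing on the tray's floor at the start.
- weight_4_mid (a point): Centre of one of the five equal loose brass weights: plain cylinder 24 mm in diameter, 20 mm tall, about 70 g, standing on the tray's floor at the start.
- weight_5_mid (a point): Centre of one of the five equal loose brass weights: plain cylinder 24 mm in diameter, 20 mm tall, about 70 g, standing on the tray's floor at the start.
- veneer_sample: Small veneered wooden panel lying flat, 95 x 72 x 8 mm, waiting to be pressed later. Origin under its centre. Bystander, loose.
- pot_a: White lidded pill pot, 32 mm across, 62 mm tall, behind the press. Origin under its centre. Bystander, loose.
- pot_b: White lidded pill pot, 38 mm across, 58 mm tall, behind the press. Origin under its centre. Bystander, loose.
- loupe: Folding loupe lying flat, 36 x 52 x 14 mm, to the left of the tray. Origin under its centre. Bystander, loose.
- clip_a: Black film clip, 24 x 36 x 19 mm, near the table's front edge. Origin under its centre. Bystander, loose.
- wash: White wash bottle, 68 mm across, 150 mm tall, behind the press. Origin under its centre. Bystander, loose.

How it is judged:
By the outcome, as a careful person would: the job done as asked, in the order asked, and still so for the second after the job is handed in, while the arm keeps its last pose, push and grip.
It also fails if it takes over 69 s, if anything falls off the work surface, if the arm or the gripper's body presses on something with over 40 N, if the wrist force passes 120 N, or if a joint passes its speed limit or range.

## Working session

There is one attempt and no reset: what is moved stays moved. The work goes in short steps, each a Python script; the robot and the scene stay as the last script left them, time stands still between calls to the robot, and variables do not carry over. Pictures are saved under pics/ and viewed, at most 10 in all, crops included, and the job is handed in when it is done.

```bash
mkdir -p pics; ls; python3 - <<'E'
from plant import manip as m
import cv2,numpy as np
print(m.hold_point_z,m.get_orientation(),m.get_time_s())
for c in("top","side"):
    p=m.capture(c); cv2.imwrite(f"pics/{c}0.png",p["pixels"][...,::-1])
    print(c,p["vertical_fov"],-p["R"].T@p["t"])
    for n in("press","pan_floor","crank_handle","tray_bar","tray_lip","tray","weight_1_mid","veneer_sample","pot_a","loupe","clip_a","wash"):
        print(n,[(np.round(d["at"],3).tolist(),round(d["p"],2)) for d in m.place_of(p,n)][:6])
print(m.get_time_s())
E
```

```text
pics
0.0187 [-8.67543917e-04  9.90918853e-01  1.34458345e-01 -1.65285326e-04] 0.0
top 46.5977743256157 [0.44224593 0.07336514 1.18894952]
press [([0.438, -0.215, 0.002], 0.88), ([0.459, 0.113, 0.061], 0.49)]
pan_floor [([0.437, -0.212, 0.04], 0.97)]
crank_handle [([0.503, -0.062, 0.055], 0.75)]
tray_bar [([0.457, 0.112, 0.063], 0.87)]
tray_lip [([0.383, 0.141, 0.002], 0.7), ([0.376, 0.33, -0.001], 0.67)]
tray [([0.446, 0.11, 0.003], 0.66)]
weight_1_mid [([0.468, 0.073, 0.012], 0.51)]
veneer_sample [([0.774, -0.179, 0.002], 0.73)]
pot_a [([0.652, -0.073, 0.0], 0.79), ([0.651, -0.174, -0.003], 0.73)]
loupe [([0.378, 0.332, 0.002], 0.79), ([0.455, 0.11, 0.008], 0.62)]
clip_a [([0.381, -0.009, 0.001], 0.68), ([0.457, 0.11, 0.061], 0.4)]
wash [([0.708, -0.101, 0.002], 0.89)]
side 55.31445449255622 [0.50791985 0.93325594 0.64864465]
press [([0.438, -0.216, -0.003], 0.85)]
pan_floor [([0.434, -0.217, 0.04], 0.59), ([0.455, 0.107, 0.012], 0.58), ([0.647, -0.076, 0.002], 0.36)]
crank_handle [([0.502, -0.065, 0.057], 0.69)]
tray_bar [([0.454, 0.112, 0.059], 0.62)]
tray_lip [([0.386, 0.138, 0.006], 0.57)]
tray [([0.446, 0.115, 0.001], 0.73)]
weight_1_mid [([0.5, -0.063, 0.061], 0.72), ([0.474, 0.073, 0.016], 0.43)]
veneer_sample []
pot_a [([0.652, -0.172, -0.007], 0.79), ([0.646, -0.077, -0.0], 0.58)]
loupe [([0.378, 0.33, -0.005], 0.56)]
clip_a [([0.377, -0.007, 0.0], 0.62), ([0.459, 0.108, 0.06], 0.58)]
wash [([0.712, -0.101, -0.004], 0.86), ([0.472, 0.07, 0.015], 0.19)]
1.3
```

View pics/top0.png

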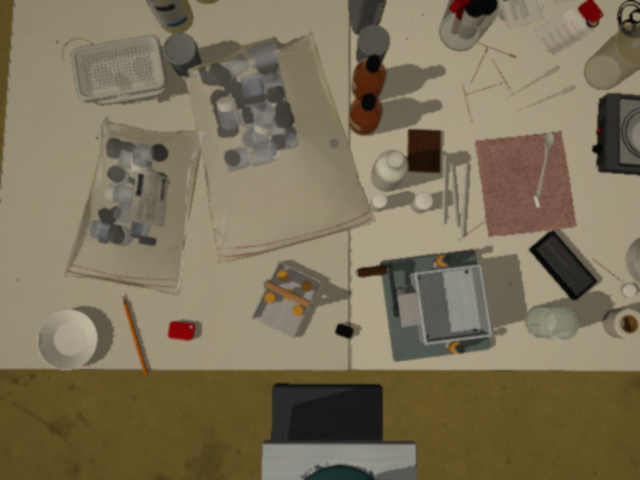

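View pics/side0.png

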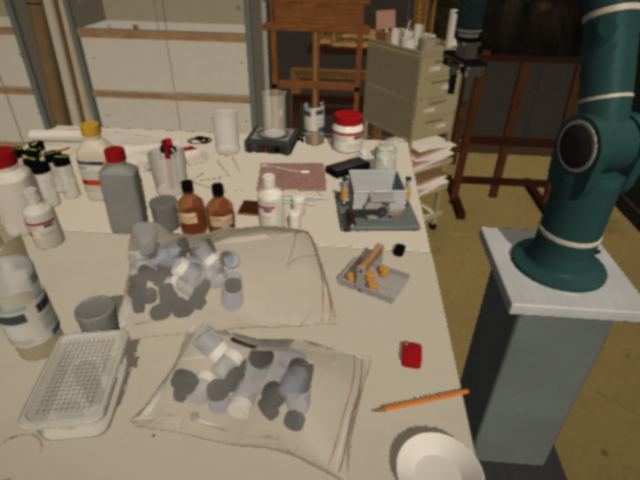

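The top view shows the tray at about (288,300) with its spout facing lower-left. The press is at (440,305), with its crank at (372,270). Next I'll refine the yaws from the traces and check reach.

```bash
cat > h.py <<'E'
from plant import manip as m
import numpy as np,cv2
from scipy.spatial.transform import Rotation as Ro
H=m.hold_point_z
def quat(R): return np.roll(R.as_quat(),1)
def tool(yaw,tilt=0,flip=0):
    """tool down, closing line (tool y) along direction yaw; then tipped by tilt (-x of yaw frame goes down)"""
    return Ro.from_euler('z',yaw)*Ro.from_euler('y',-tilt)*Ro.from_matrix(np.array([[0,1,0],[1,0,0],[0,0,-1.]]) )*Ro.from_euler('z',np.pi*flip)
def tcp(g,R): return np.asarray(g)+R.apply([0,0,H])
def ray(p,px,z):
    f=240/np.tan(np.radians(p["vertical_fov"]/2))
    d=np.c_[(px[:,0]-p["cx"])/f,(px[:,1]-p["cy"])/f,np.ones(len(px))]@p["R"]
    o=-p["R"].T@p["t"]; return (o+d*((z-o[2])/d[:,2])[:,None])[:,:2]
def rect(p,n,z):
    t=m.trace(p,n)
    if not t: return None
    ys,xs=np.nonzero(t[0]["pixels"]); w=ray(p,np.c_[xs,ys].astype(float),z)
    c=w.mean(0); u,s,v=np.linalg.svd(w-c,full_matrices=False); q=(w-c)@v.T
    return c.round(4),np.degrees(np.arctan2(v[0,1],v[0,0])).round(1),np.ptp(q,0).round(3),round(t[0]["p"],2)
E
python3 - <<'E'
from h import *
p=m.capture("top")
for n,z in(("tray_bar",.0),("tray_bar",.072),("crank_handle",.066),("tray",0)): print(n,rect(p,n,z))
P=np.array([.437,-.215]);
for nm,yaw in(("rear",-82.8),("front",97.2),("robotside",-172.8),("far",7.2)):
  y=np.radians(yaw)
  for tl in(0,25,45):
    for fl in(0,1):
      T=Ro.from_euler('z',y)*Ro.from_euler('y',-np.radians(tl))
      lip=np.r_[P,.11]+Ro.from_euler('z',y).apply([.042,0,0])
      g=lip+T.apply([.078,0,.057]); R=tool(y,np.radians(tl),fl)
      q=m.inverse_kinematics(tcp(g,R),quat(R)); print(nm,tl,fl,None if q is None else np.round(q,2))
for x,y,a in((.4555,.112,-21),(.503,-.063,7.2),(.503-.085,-.063-.011,7.2)):
  for fl in(0,1):
    R=tool(np.radians(a),0,fl); q=m.inverse_kinematics([x,y,.04],quat(R)); print(x,fl,None if q is None else np.round(q,2))
E
```

```text
tray_bar (array([0.4415, 0.1184]), np.float64(153.7), array([0.134, 0.108]), 0.8)
tray_bar (array([0.4416, 0.1156]), np.float64(153.7), array([0.126, 0.102]), 0.8)
crank_handle (array([ 0.5026, -0.0587]), np.float64(96.9), array([0.061, 0.02 ]), 0.76)
tray (array([0.4413, 0.1185]), np.float64(154.2), array([0.135, 0.111]), 0.82)
rear 0 0 [ 0.67  0.41 -0.12  1.87  0.06  0.87 -0.92]
rear 0 1 [ 1.13  0.51 -0.71  1.84  0.41  0.94  1.93]
rear 25 0 [ 0.56  0.27 -0.29  2.09  0.73  0.75 -1.69]
rear 25 1 [ 0.79  0.31 -0.55  2.08  0.83  0.81  1.37]
rear 45 0 [ 0.58  0.35 -0.61  2.21  1.26  1.05 -2.35]
rear 45 1 [ 0.42  0.31 -0.42  2.22  1.22  0.98  0.81]
front 0 0 [ 0.88  0.32 -0.84  2.13  0.32  0.82  1.55]
front 0 1 [ 0.52  0.23 -0.42  2.15  0.13  0.78 -1.42]
front 25 0 [ 1.13  0.47 -0.82  1.96 -0.06  1.05  2.06]
front 25 1 [ 0.64  0.34 -0.21  1.99 -0.34  1.09 -0.82]
front 45 0 [ 1.23  0.69 -0.82  1.8  -0.17  1.3   2.2 ]
front 45 1 [ 0.77  0.53 -0.18  1.83 -0.48  1.38 -0.62]
robotside 0 0 [ 0.52  0.13  0.03  2.26 -0.01  0.75 -2.47]
robotside 0 1 [ 1.    0.17 -0.49  2.23  0.12  0.77  0.56]
rob
[... 162 characters left out ...]
1.56 -2.82]
robotside 45 1 [ 0.5   0.6  -0.33  1.73  0.38  1.63  0.15]
far 0 0 [ 0.72  0.52 -0.57  1.78  0.34  0.94  0.13]
far 0 1 [ 0.23  0.44  0.08  1.81 -0.04  0.89 -2.69]
far 25 0 [ 0.93  0.29 -0.56  2.1  -0.16  0.42  0.68]
far 25 1 [ 0.5   0.23 -0.07  2.13 -0.49  0.45 -2.17]
far 45 0 [ 1.78  0.73 -1.45  2.31  1.4   0.22 -0.56]
far 45 1 [ 1.79  0.79 -1.49  2.31  1.45  0.28  2.55]
0.4555 0 [ 0.4   0.65 -0.88  2.11  0.76  0.74 -1.35]
0.4555 1 [ 0.66  1.01 -1.33  2.1   1.16  1.12  1.49]
0.503 0 [ 0.5   0.57 -0.55  2.04  0.48  0.66 -0.23]
0.503 1 [-0.76  0.81  1.11  2.12 -0.99  0.89 -2.06]
0.418 0 [ 0.55  0.46 -0.53  2.23  0.44  0.55 -0.19]
0.418 1 [-0.78  0.68  1.11  2.3  -0.96  0.76 -1.98]
```

```bash
python3 - <<'E'
from h import *
R=tool(np.radians(-25)); 
m.move_to([.45,.112,.22],quat(R)); m.grip(.06)
pos=np.array(m.get_position());q=m.get_orientation()
p=m.capture("wrist"); cv2.imwrite("pics/w1.png",p["pixels"][...,::-1])
Rt=Ro.from_quat(np.roll(q,-1)).as_matrix(); T=np.eye(4);T[:3,:3]=Rt;T[:3,3]=pos
C=np.linalg.inv(T@p["hand_eye"]); 
for n in("tray_bar","tray_lip","tray","weight_1_mid"): print(n,[(np.round(d["at"],4).tolist(),round(d["p"],2)) for d in m.place_of(p,n)][:6])
p["R"],p["t"]=C[:3,:3],C[:3,3]
print(rect(p,"tray",0.0),np.round(pos,3),np.round(m.get_joint_pos(),2),m.get_time_s())
t=m.capture("top")
for n in("tray_bar","tray_lip","tray"): print(n,[(np.round(d["at"],4).tolist(),round(d["p"],2)) for d in m.place_of(t,n)][:3])
E
```

```text
tray_bar [([0.4539, 0.1076, 0.0629], 0.88), ([0.4528, 0.108, 0.012], 0.49)]
tray_lip [([0.3841, 0.1433, 0.0036], 0.56)]
tray [([0.4415, 0.1151, 0.0002], 0.77)]
weight_1_mid [([0.4772, 0.0723, 0.0127], 0.7)]
(array([0.4424, 0.1125]), np.float64(152.5), array([0.141, 0.134]), 0.9) [0.45  0.112 0.22 ] [ 0.62  0.34 -1.09  1.99  0.35  1.02 -1.07] 5.2583
tray_bar []
tray_lip []
tray []
```

View pics/w1.png

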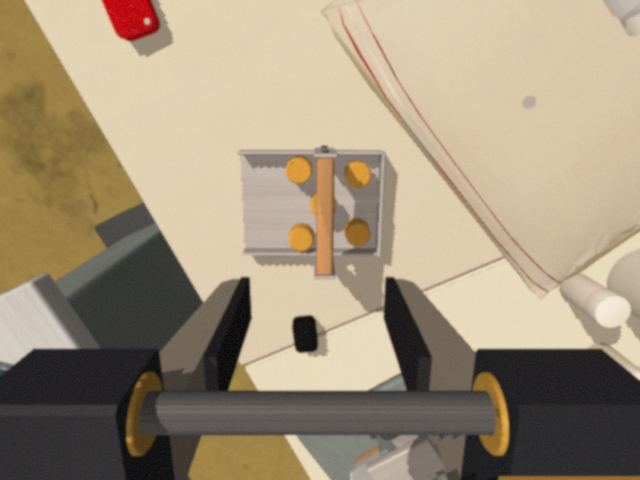

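The wrist view shows the bar running vertically from (325,155) to (324,275), so a yaw of -25° fits. I'll compute its centre from those pixels, grasp it and lift.

```bash
python3 - <<'E'
from h import *
R=tool(np.radians(-25)); pos=np.array(m.get_position())
p=m.capture("wrist"); T=np.eye(4);T[:3,:3]=Ro.from_quat(np.roll(m.get_orientation(),-1)).as_matrix();T[:3,3]=pos
C=np.linalg.inv(T@p["hand_eye"]);p["R"],p["t"]=C[:3,:3],C[:3,3]
e=ray(p,np.array([[325,154.],[324,275.]]),.072);b=e.mean(0)
print("bar",b,np.linalg.norm(e[1]-e[0]),np.degrees(np.arctan2(*(e[0]-e[1])[::-1])))
b=.7*b+.3*np.array([.4545,.110])
print(b)
m.move_straight(tcp([*b,.10],R),.2,quat(R))
print(m.move_straight(tcp([*b,.062],R),.1,max_force=8))
m.grip(0.0,50); print(m.get_grip_width(),m.get_gripper_force(),m.get_contact_force())
m.move_straight(tcp([*b,.10],R),.06); print(m.get_contact_force(),m.get_grip_width())
m.move_straight(tcp([*b,.22],R),.15); print(m.get_contact_force(),m.get_time_s())
w=m.capture("side");cv2.imwrite("pics/s2.png",cv2.resize(w["pixels"][150:350,260:460,::-1],None,fx=3,fy=3))
E
```

```text
bar [0.45569    0.11126601] 0.09850124368862319 64.82626890688493
[0.455333   0.11088621]
False
0.013530488260702505 50.00010073184967 [ 1.17893039 -0.73565061  0.46377939]
[-0.02591341 -0.28561059 -6.24664316] 0.013425171378375317
[-0.48985195 -0.74898628 -5.84023399] 9.375
```

View pics/s2.png

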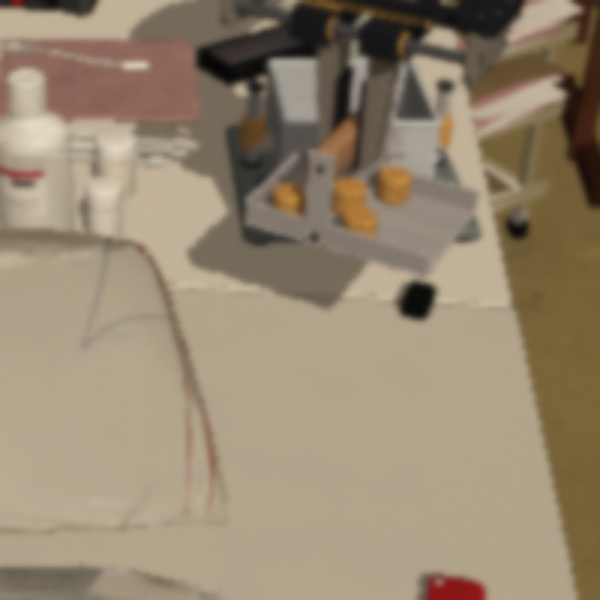

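The tray is level and all five weights are on it. Next I'll carry it across and tip it about the lip.

```bash
cat >> h.py <<'E'
P=np.array([.436,-.215]); YP=np.radians(-83)
Rz=Ro.from_euler('z',YP)
def pour(tl,inx=.040,z=.113):
    T=Rz*Ro.from_euler('y',-np.radians(tl)); R=tool(YP,np.radians(tl))
    lip=np.r_[P,z]+Rz.apply([inx,0,0])
    return tcp(lip+T.apply([.078,0,.059]),R),quat(R)
E
python3 - <<'E'
from h import *
a,q=pour(0,z=.160); m.move_straight(a,.16,q)
a,q=pour(0); m.move_straight(a,.1,q)
for tl in range(4,45,4):
    a,q=pour(tl); m.move_straight(a,.06,q)
    print(tl,m.get_contact_force().round(2),np.round(m.get_joint_pos(),2)[[3,6]])
m.hold(.6); print(m.get_contact_force(),m.get_time_s())
p=m.capture("top");cv2.imwrite("pics/t3.png",cv2.resize(p["pixels"][200:400,340:560,::-1],None,fx=3,fy=3))
E
```

```text
4 [-0.61  0.24 -5.49] [ 1.89 -1.25]
8 [ 0.35  0.19 -5.78] [ 1.92 -1.32]
12 [-0.2   1.04 -6.87] [ 1.96 -1.4 ]
16 [ 0.1  -0.58 -5.59] [ 2.  -1.5]
20 [-0.38 -1.18 -5.3 ] [ 2.03 -1.61]
24 [-0.49 -0.22 -1.71] [ 2.07 -1.72]
28 [-0.35 -0.48 -2.77] [ 2.1  -1.84]
32 [-0.27 -0.92 -2.31] [ 2.13 -1.96]
36 [ 0.45  0.29 -2.06] [ 2.16 -2.08]
40 [-0.12  0.   -2.59] [ 2.18 -2.19]
44 [-0.04 -0.85 -1.52] [ 2.21 -2.3 ]
[ 0.46094346 -0.73264401 -1.67857149] 16.3083
```

View pics/t3.png

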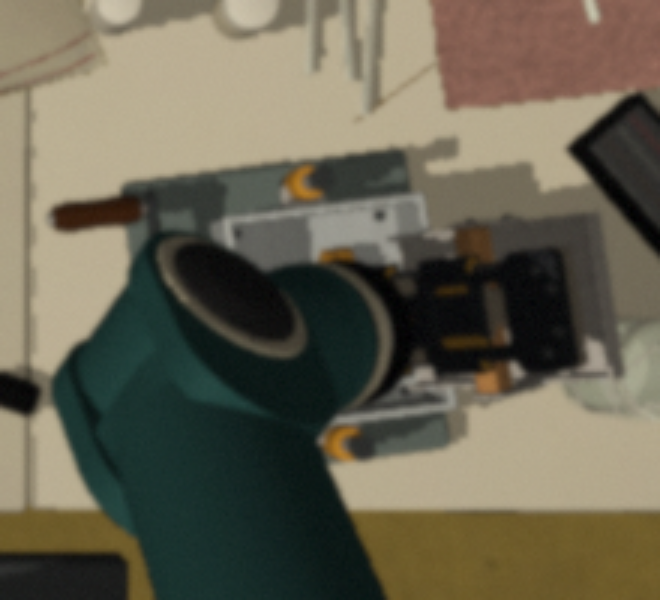

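The load fell from 5.7 N to about 2 N, which matches the empty tray. I'll level it, carry it back and set it down.

```bash
python3 - <<'E'
from h import *
a,q=pour(44,z=.15); m.move_straight(a,.12,q)
a,q=pour(0,z=.165); m.move_straight(a,.1,q)
b=[.455333,.11088621]; R=tool(np.radians(-25))
m.move_straight(tcp([*b,.22],R),.2,quat(R))
p=m.capture("top");cv2.imwrite("pics/t4.png",cv2.resize(p["pixels"][200:400,240:500,::-1],None,fx=3,fy=3))
print("w",len(m.place_of(p,"weight_1_mid")),[(np.round(d["at"],3).tolist(),round(d["p"],2)) for d in m.place_of(p,"weight_1_mid")], m.get_contact_force())
m.move_straight(tcp([*b,.072],R),.15)
print(m.move_straight(tcp([*b,.0605],R),.03,max_force=4),m.get_position()-tcp([*b,0],R),m.get_contact_force())
m.grip(.045); m.move_straight(tcp([*b,.16],R),.15); print(m.get_time_s())
E
```

```text
w 1 [([0.391, -0.184, 0.052], 0.7)] [-0.60823331 -0.51300234 -1.65476933]
True [ 0.00043004 -0.00021691  0.06197656] [-0.10924694 -0.14170652  5.4050788 ]
23.475
```

View pics/t4.png

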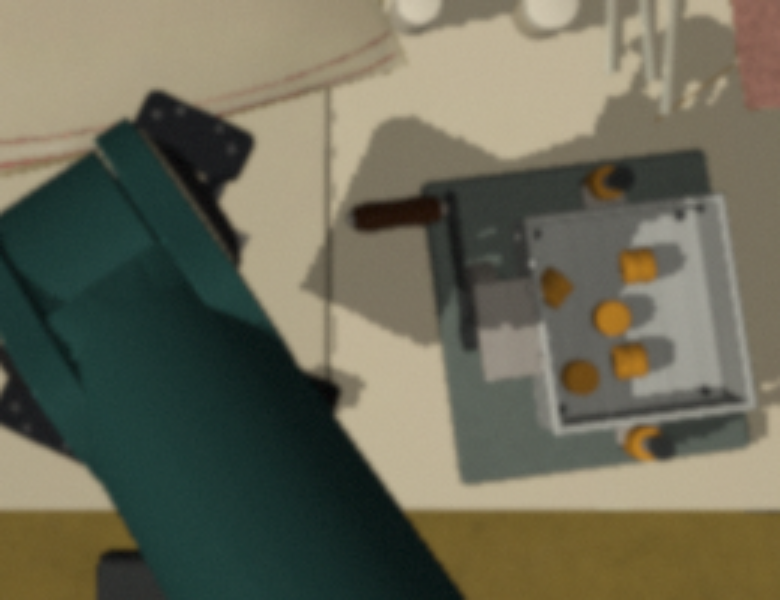

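The crop shows all five weights inside the pan and the crank handle at about (395,213). I'll hover over the handle and measure it.

```bash
python3 - <<'E'
from h import *
R=tool(np.radians(7)); 
m.move_to([.49,-.062,.20],quat(R))
for k in range(2):
    pos=np.array(m.get_position());T=np.eye(4);T[:3,:3]=Ro.from_quat(np.roll(m.get_orientation(),-1)).as_matrix();T[:3,3]=pos
    p=m.capture("wrist")
    print([(np.round(d["at"],4).tolist(),round(d["p"],2)) for d in m.place_of(p,"crank_handle")],[(np.round(d["at"],4).tolist(),round(d["p"],2)) for d in m.place_of(p,"pan_floor")])
    C=np.linalg.inv(T@p["hand_eye"]);p["R"],p["t"]=C[:3,:3],C[:3,3]
    print(rect(p,"crank_handle",.062))
cv2.imwrite("pics/w5.png",p["pixels"][...,::-1]); print(m.get_time_s(),np.round(m.get_joint_pos(),2))
s=m.capture("side"); cv2.imwrite("pics/s5.png",cv2.resize(s["pixels"][150:350,260:460,::-1],None,fx=3,fy=3))
print([(np.round(d["at"],4).tolist(),round(d["p"],2)) for d in m.place_of(s,"crank_handle")],[(np.round(d["at"],4).tolist(),round(d["p"],2)) for d in m.place_of(s,"tray_bar")])
E
```

```text
[([0.5038, -0.0601, 0.0566], 0.88)] [([0.4384, -0.2134, 0.0415], 0.7), ([0.7722, -0.1783, 0.0012], 0.32)]
(array([ 0.5028, -0.0588]), np.float64(-82.3), array([0.06, 0.02]), 0.81)
[([0.5043, -0.0601, 0.0571], 0.64)] [([0.4386, -0.2147, 0.0397], 0.62)]
(array([ 0.503 , -0.0592]), np.float64(-81.9), array([0.061, 0.02 ]), 0.66)
24.7667 [ 0.92  0.44 -1.06  1.94  0.45  1.02 -0.22]
[([0.4995, -0.064, 0.0572], 0.53), ([0.4475, 0.1125, -0.0016], 0.19)] [([0.454, 0.1079, 0.0589], 0.79)]
```

View pics/w5.png

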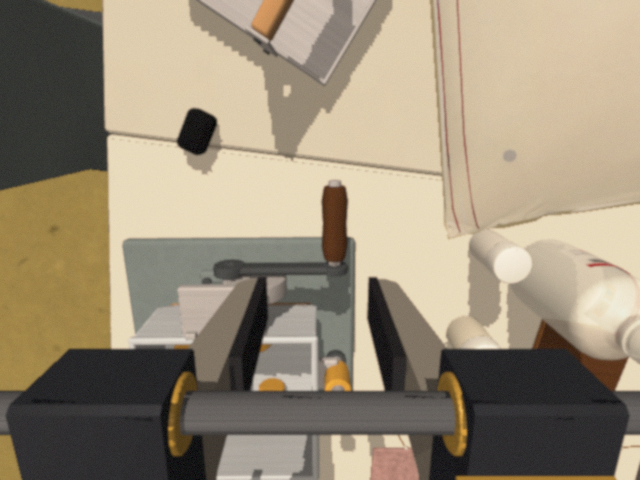

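View pics/s5.png

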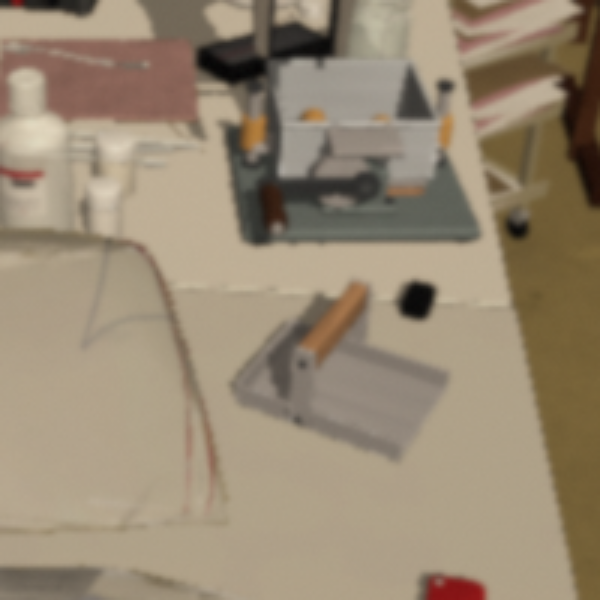

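The side view shows the empty tray flat on the table and the lever at rest. The handle is centred at (0.503,-0.060) with its axis at about -82.6°. I'll grip it and swing it up the arc.

```bash
python3 - <<'E'
from h import *
a=np.radians(7.3); R=tool(a); Q=quat(R); u=np.array([np.cos(a),np.sin(a),0]); v=np.array([-np.sin(a),np.cos(a),0])
h=np.array([.503,-.0605,.056])+.003*v
def st(s):
    f=np.array(m.get_contact_force()); print(s,"u,v,z",(f@u).round(2),(f@v).round(2),f[2].round(2),"w",round(m.get_grip_width(),4))
    return f@u
m.move_straight(tcp(h+[0,0,.05],R),.15,Q); m.grip(.05)
st("pre"); print(m.move_straight(tcp(h,R),.1,max_force=8))
m.grip(0.0,30); f=st("grip")
c=h-.085*u
for th in range(10,91,10):
    t=np.radians(th); m.move_straight(tcp(c+.085*(np.cos(t)*u+np.sin(t)*np.array([0,0,1])),R),.06)
    st(th)
m.hold(.5); st("end"); print(m.get_time_s())
p=m.capture("side"); cv2.imwrite("pics/s6.png",cv2.resize(p["pixels"][150:270,300:440,::-1],None,fx=5,fy=5,interpolation=cv2.INTER_CUBIC))
for n in("crank_handle","pan_floor"):print([(np.round(d["at"],4).tolist(),round(d["p"],2)) for d in m.place_of(p,n)])
print(c,np.array(m.get_position())-tcp([0,0,0],R))
E
```

```text
pre u,v,z 0.71 0.46 0.1 w 0.0502
False
grip u,v,z 0.41 -0.35 1.76 w 0.0191
10 u,v,z 3.74 -1.27 -3.78 w 0.0196
20 u,v,z 2.74 -0.45 -3.18 w 0.0193
30 u,v,z 1.6 -1.07 -1.26 w 0.019
40 u,v,z 3.21 -1.32 -0.55 w 0.0193
50 u,v,z 2.75 -1.24 0.17 w 0.0189
60 u,v,z 1.99 -3.43 1.92 w 0.019
70 u,v,z 2.01 -2.78 3.68 w 0.0192
80 u,v,z 1.98 -4.88 5.29 w 0.0192
90 u,v,z -0.56 -5.19 6.44 w 0.0193
end u,v,z -0.62 -4.26 6.22 w 0.0192
31.4333
[([0.4142, -0.0759, 0.1437], 0.64)]
[([0.4346, -0.2175, 0.0589], 0.9)]
[ 0.41830778 -0.06832481  0.056     ] [ 0.41780408 -0.06873378  0.14085671]
```

View pics/s6.png

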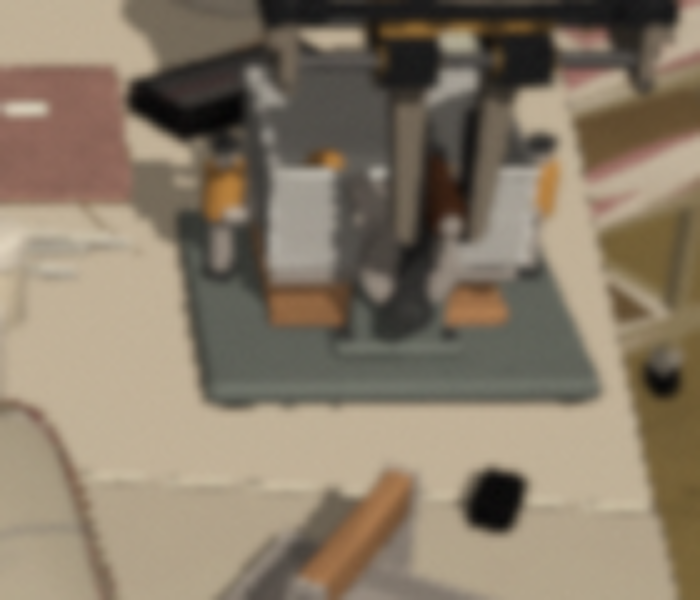

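The pan rose by about 19 mm, the sideways force at the handle is close to zero, and the handle moved 86 mm sideways and 86 mm up (85 each expected). The lever is upright and held, so I'm handing it in.

```bash
python3 - <<'E'
from plant import manip as m
print(m.get_time_s(),m.get_grip_width(),m.finish_job())
E
```

```text
the job is handed in; nothing more can be done
31.5833 0.019114751528438702 None
```

The job is handed in at 31.6 s: all five weights are in the pan, the empty tray is flat on the table, and the arm is holding the cam lever upright with the platen raised about 19–20 mm.

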